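# Fit the bayonet filter cartridge into the leaf humidifier

### The job

Fit the loose filter cartridge into the round humidifier holder: stand it upright over the opening with its two pins in line with the two slots, push it down against the spring until the pins are well under the rim, then twist it clockwise (seen from above) until you feel it come up against the stop, and let it rise into its notch and go. Turn only until the stop is felt and never force it, and leave the other things on the table where they are.

Things in the scene. Friction and masses are not known exactly. Their poses are not given: they have to be found in the camera images.
- cartridge: Loose filter cartridge, 63 mm high, 0.1 to 0.21 kg, standing upright: white round shaft 42 mm across and 36 high, its foot tapered to 33 mm over the lowest 6; above it a blue flange 52 mm across (36 to 40 mm up) and a blue grip bar. Origin: centre of the underside, z up. Bar and pins lie along its x axis; a half turn makes no difference.
- cartridge_grip (a point): Centre of the cartridge's blue grip bar: 42 mm long (along the cartridge's x), 12 mm thick, 24 mm tall, 51 mm above the underside; the flange is 11 mm below this point.
- cartridge_pins (a point): Point on the cartridge's axis, 14 mm above its underside, at the centre line of its steel cross pin: 6 mm thick, its two ends standing out 7 mm from the shaft along +x and -x (56 mm from end to end).
- holder: Humidifier holder, fixed to the table: upright grey round housing 74 mm across, 50 mm high, with a pale metal rim, on a black 104 mm square plate. Origin: centre of the underside, z up. Its two slots lie along +x and -x; a white mark on the plate lies outside each. Contact forces between cartridge and holder, spring included, must never add up to over 40 N.
- holder_mouth (a point): Centre of the holder's opening, in the rim's top face, 50 mm above the plate's underside. The opening is 44.6 mm wide; its two slots are 9.5 mm wide and reach out to 29 mm from the centre.
- holder_lip (a point): Point on the holder's axis at the underside of the lip, 40 mm up. Pins turn only clockwise and below it (cartridge underside below 23 mm; 20 to 21 is good) to a hidden notch 36 to 76 degrees from the slots, new each time. The stop behind it, 4 degrees on, is rubber: resists from 0.1 N m, stiffens over 4 degrees, then hard. In the notch the underside is at 27 mm, short of it at 23 or lower.
- plunger (a joint): Brass spring plunger inside the holder, m pushed down: 0 at rest, 0.018 bottomed. It meets the cartridge's underside 33 mm above the holder's origin and pushes up with 4 N there, 0.45 N more per mm (about 10 N when the cartridge is well in).
- gum_jar: Glass jar, 51 mm wide, 65 high, behind the work; bystander
- jar_lid: Round straw-coloured jar lid, 42 mm wide, 12 high; bystander
- chaveta: Curved knife blade with a wooden back, 53x128x11 mm, lying; bystander
- cap_punch: Small brass punch, 21 mm wide, 49 high, standing; bystander
- gum_brush: Thin brush with an orange handle, 161 mm long, 11 thick, lying; bystander
- pencil: Green pencil, 112 mm long, 7 thick, lying; bystander
There are look-alikes about, which are no part of the job. Of the things that look like the cartridge, take the one that is farthest to the robot's left at the start.

How it is judged:
By the outcome, as a careful person would: the job done as asked, in the order asked, and still so for the second after the job is handed in, with the robot touching nothing.
It also fails if it takes over 59 s, if anything falls off the work surface, if the arm or the gripper's body presses on something with over 40 N, if the wrist force passes 120 N, or if a joint passes its speed limit or range.

### The arm

A 7-joint arm with a two-finger parallel gripper is mounted at the origin on a cart in front of the work surface, level with it; the furniture and walls round the work are solid. World frame = base frame: x ahead of the robot, y to its left, z up, the work surface at z = 0. Lengths are in mm, angles in rad, forces in N, time in s.
With the tool pointing down it reaches from about 350 to 900 mm from the base axis. Payload 19.9 kg.
Tool frame: the origin (TCP) lies between the finger pads; the fingertips stand env.tip_extent ahead of it and the grasp point (between the pads) lies 5 mm behind it (env.tip_extent is the distance from the TCP to the fingertips, in mm); z points along the fingers, x is the direction in which the jaws open and shut, and the axes are right-handed (so a half turn about z gives the same grasp; the last joint's range is limited). The gripper opens to 94 mm and grips with 3 to 60 N. Pads are 16 mm wide; open, the fingers measure 119 mm over their backs; the gripper's body (75 mm by 177 mm) begins 78 mm behind the grasp point.
Start: joints at [-1.236, 0.417, -0.01, 1.614, 0.005, 1.111, -0.053], TCP at [229.955, 581.138, 219.425] pointing down, gripper open.
Joint ranges: [-2.81, 2.81], [-0.39, 2.02], [-1.27, 1.25], [0.06, 2.57], [-1.19, 4.33], [0.19, 2], [-2.82, 2.82]. Speed limits (rad/s): [1.89, 1.89, 2.39, 2.39, 3.01, 3.01, 3.01].

### API

Orientations are given as a unit quaternion [w, x, y, z].
In Python, from rig import env gives the robot as it stands.
- The arm moves only by the tool carry_out, never from a script. Its argument "plan" is a list of rows, each a list of 5 numbers: the finger opening in cm, from 0 to 9.4, then the shift along the world's x, y, z in cm, then the turn about the world's z in degrees. In form: [[grip, dx, dy, dz, turn], ...]. A call has 1 to 8 rows; each row shifts and turns the pose as measured when the row begins; what a row does not reach is not made up. A row lasts 1/12 s, in which the tool goes at most 41.7 mm and 7.16 degrees, less where a joint would pass 70% of its speed; a pose out of reach is approached as far as the arm can. A call with a gripper value outside its range is refused whole. The fingers move at their own pace and stop on an object; "squeeze" is the grip in N (left out, the last holds). Time passes only in rows, so rows that do not move let the fingers close. It gives the time, the measured TCP pose, the force and the opening at its end, in the units of the state.
- env.get_obs(): the state, without advancing time (a new reading comes with each control period).
- env.camera(name): name is "scene" or "top"; returns the picture (384x512x3 uint8, red, green, blue); there is no depth.
- env.calibration(name): a dict with "vfov" (degrees; the focal length in pixels is half the picture's height over the tangent of half this angle, whatever the lens; pixels are square), "cx", "cy" (the principal point, pixels), "R" (3x3) and "t" (3): a world point X has camera coordinates R X + t. Camera axes: x right, y down, z forward; pixel columns grow to the right and rows downward; lengths in mm; the calibration is good to about 2 mm. A picture is of the moment at which its call begins. calibration takes no time and is no camera call.
- env.job_done(): hands the job in, once; it reports no verdict.
The state is a dict: "clock": time; "joint_pos": joint angles; "qvel": joint speeds; "effort": joint torques, N m; "eef_pos": TCP position; "orientation": TCP orientation; "contact_force": force on the tool from outside, world axes, zero at the start; "ft_torque": the same for the moment, N m; "gripper_width": opening from 0.0 (shut) to 1.0 (fully open).
Only numpy, scipy, OpenCV 4.12 (cv2) and the standard library are available. Lean on these libraries where they do the work, as an engineer would, in place of code of your own. Each camera call takes 0.05 s, during which the arm holds its last target. There are 200 camera calls.

## Working session

There is one attempt and no reset: what is moved stays moved. The work goes in short steps, Python scripts to look and compute and a tool call to move; the robot and the scene stay as the last step left them, time stands still between calls to the robot, and variables do not carry over. Pictures are saved under pics/ and viewed, about 8 in all and at most 12, crops included, and the job is handed in when it is done.

Besides the shell and the picture viewer there is one more tool, called after "Emit:" by a JSON object that holds its "api" and its "payload", one argument or row to a line. carry_out: Moves the arm, as the interface text tells. Its arguments: {"type":"object","properties":{"plan":{"type":"array","items":{"type":"array","items":{"type":"number"}}},"squeeze":{"type":"number"}},"required":["plan"]}

```bash
mkdir -p pics; python3 - <<'E'
from rig import env
import cv2
for n in("scene","top"):
    cv2.imwrite(f"pics/{n}0.png",cv2.cvtColor(env.camera(n),cv2.COLOR_RGB2BGR))
    print(n,env.calibration(n))
print(env.get_obs(),env.tip_extent)
E
```

```text
scene {'vfov': 57.44409832140639, 'cx': 256.4551966412745, 'cy': 191.4177135460593, 'R': array([[ 8.97589778e-01, -4.40831633e-01,  2.49038355e-04],
       [-2.59136221e-01, -5.28091450e-01, -8.08682781e-01],
       [ 3.56624466e-01,  7.25800863e-01, -5.88244930e-01]]), 't': array([-462.99111003,  306.15525946,  575.8694274 ])}
top {'vfov': 49.00433726067746, 'cx': 250.67968336315204, 'cy': 198.35798509555815, 'R': array([[ 0.01792071, -0.99983781,  0.00179066],
       [-0.98574693, -0.01796773, -0.16727268],
       [ 0.16727772,  0.00123251, -0.98590905]]), 't': array([144.29689173, 591.41665249, 805.54330268])}
{'clock': 0.1, 'joint_pos': array([-1.23550794,  0.41791984, -0.01031371,  1.6140892 ,  0.00472225,
        1.11070033, -0.05299245]), 'qvel': array([-0.00175604, -0.00216229,  0.00023293, -0.00163028, -0.0005316 ,
        0.0016999 ,  0.00073418]), 'effort': array([ 1.20563855e-03, -8.52587414e+01,  6.39718417e-01, -4.26695430e+01,
       -4.88614384e-02,  1.64978381e-02,  6.11664063e-05]), 'eef_pos': array([229.85315889, 580.86102438, 218.89473698]), 'orientation': array([ 3.47755146e-04,  8.27013601e-01,  5.62181647e-01, -4.21893684e-04]), 'contact_force': array([-0.14463941,  0.09299036, -0.1149476 ]), 'ft_torque': array([-0.014194  , -0.00944139,  0.04399903]), 'gripper_width': 1.0004805743729164} 14.0
```

View pics/scene0.png

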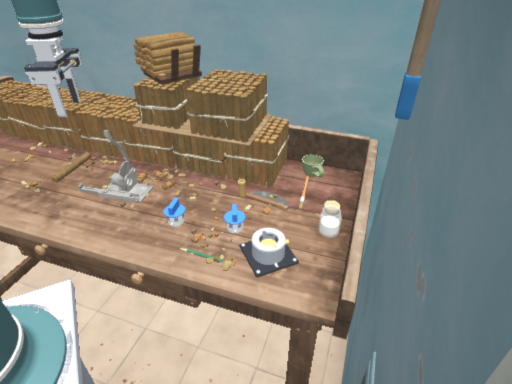

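View pics/top0.png

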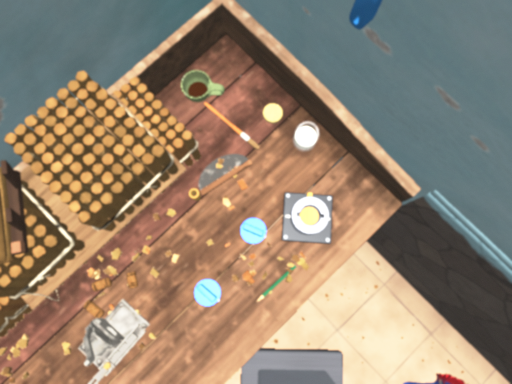

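The scene picture shows two blue-topped cartridges at (175,213) and (235,219) and the holder at (268,247). In the top picture they are at (207,292), (253,231) and (308,215). Image right is −y, so the one at (207,292) is farthest left.

```bash
cat > h.py <<'E'
import cv2, numpy as np
from rig import env
def ray(n,u,v,z):
    c=env.calibration(n); f=192/np.tan(np.radians(c["vfov"]/2)); R=np.array(c["R"]);t=np.array(c["t"])
    d=R.T@np.array([(u-c["cx"])/f,(v-c["cy"])/f,1]); o=-R.T@t
    return o+d*(z-o[2])/d[2]
def proj(n,X):
    c=env.calibration(n); f=192/np.tan(np.radians(c["vfov"]/2)); p=np.array(c["R"])@X+c["t"]
    return np.array([c["cx"],c["cy"]])+f*p[:2]/p[2]
def shot(n,name,box=None,s=6):
    im=cv2.cvtColor(env.camera(n),cv2.COLOR_RGB2BGR); cv2.imwrite(f"pics/{name}_full.png",im)
    if box: x0,y0,x1,y1=box; cv2.imwrite(f"pics/{name}.png",cv2.resize(im[y0:y1,x0:x1],None,fx=s,fy=s,interpolation=cv2.INTER_CUBIC))
    return im
E
python3 - <<'E'
from h import *
im=cv2.imread("pics/top0.png")
a=cv2.resize(im[267:317,182:232],None,fx=8,fy=8,interpolation=cv2.INTER_CUBIC)
b=cv2.resize(im[190:246,280:336],None,fx=7.143,fy=7.143,interpolation=cv2.INTER_CUBIC)[:400,:400]
cv2.imwrite("pics/c0.png",np.hstack([a,b]))
hsv=cv2.cvtColor(im,cv2.COLOR_BGR2HSV)
m=cv2.inRange(hsv,(90,90,120),(125,255,255))
n,l,s,c=cv2.connectedComponentsWithStats(m)
for i in range(1,n):
    if s[i][4]>150:
        cs,_=cv2.findContours((l==i).astype(np.uint8),0,2); print(s[i],c[i],cv2.minEnclosingCircle(cs[0]),cv2.fitEllipse(cs[0]),ray("top",*c[i],40))
# bar
sub=l[292,207]; print(hsv[285:300,200:215,:][::2,::2].tolist())
E
```

```text
[[[92, 97, 255], [99, 136, 255], [93, 97, 255], [90, 64, 255], [91, 60, 255], [91, 58, 255], [91, 58, 255], [91, 56, 255]], [[91, 75, 255], [91, 81, 255], [98, 133, 255], [94, 102, 255], [90, 66, 255], [91, 59, 255], [91, 57, 255], [91, 57, 255]], [[91, 86, 255], [90, 70, 255], [91, 76, 255], [98, 130, 255], [96, 115, 255], [90, 68, 255], [91, 58, 255], [91, 56, 255]], [[92, 98, 255], [91, 84, 255], [90, 68, 255], [90, 72, 255], [96, 119, 255], [97, 121, 255], [90, 68, 255], [91, 57, 255]], [[91, 77, 255], [92, 98, 255], [91, 81, 255], [90, 67, 255], [90, 68, 255], [94, 107, 255], [98, 124, 255], [91, 75, 255]], [[90, 66, 255], [91, 74, 255], [93, 100, 255], [91, 79, 255], [90, 66, 255], [90, 66, 255], [93, 100, 255], [100, 136, 255]], [[90, 66, 255], [90, 64, 255], [91, 69, 255], [92, 88, 255], [91, 81, 255], [90, 66, 255], [90, 63, 255], [93, 96, 255]], [[90, 64, 255], [90, 64, 255], [90, 63, 255], [90, 66, 255], [92, 88, 255], [91, 82, 255], [90, 68, 255], [92, 95, 255]]]
```

View pics/c0.png

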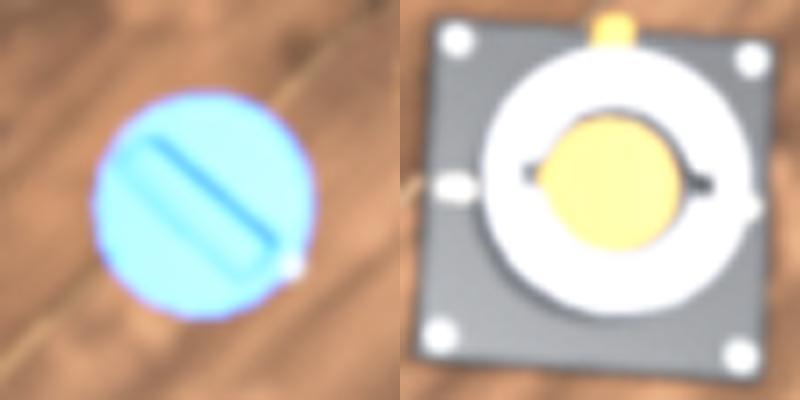

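The crops show the bar (left) running down to the right at about 40° in the image, with a pin end visible at crop (292,266). The holder's slots (right) run from (525,173) to (712,186), and the two marks lie on the same line at about 4°.

```bash
python3 - <<'E'
from h import *
im=cv2.imread("pics/top0.png"); hsv=cv2.cvtColor(im,cv2.COLOR_BGR2HSV).astype(int)
print("cam",-np.array(env.calibration("top")["R"]).T@env.calibration("top")["t"])
m=((hsv[...,0]>82)&(hsv[...,0]<130)&(hsv[...,1]>40)&(hsv[...,2]>200)).astype(np.uint8)
m[:, :182]=0;m[:,285:]=0;m[:200]=0;m[320:]=0
n,l,s,c=cv2.connectedComponentsWithStats(m)
for i in range(1,n):
    if s[i][4]>150:
        cs,_=cv2.findContours((l==i).astype(np.uint8),0,2);e=cv2.fitEllipse(cs[0]); print(s[i],c[i],e,ray("top",*e[0],40),ray("top",*c[i],40))
A=lambda x,y:((x+.5)/8-.5+182,(y+.5)/8-.5+267)
B=lambda x,y:((x-400+.5)/7.143-.5+280,(y+.5)/7.143-.5+190)
def ang(p,q,z,F):
    a,b=ray("top",*F(*p),z),ray("top",*F(*q),z); d=b-a; return (a+b)[:2]/2,np.degrees(np.arctan2(d[1],d[0])),np.linalg.norm(d)
print("bar",ang((150,138),(272,240),63,A),ang((122,160),(240,280),63,A))
print("slots",ang((525,173),(712,186),50,B),"marks",ang((457,187),(752,208),3,B),"plate",ang((435,20),(770,45),3,B),ang((420,362),(757,380),3,B))
w=((hsv[...,1]<40)&(hsv[...,2]>215)).astype(np.uint8);w[:,:291]=0;w[:,332]=0;w[:194]=0;w[236:]=0
w=cv2.morphologyEx(w,cv2.MORPH_OPEN,np.ones((4,4),np.uint8))
cs,_=cv2.findContours(w,0,2);k=max(cs,key=cv2.contourArea);e=cv2.fitEllipse(k);print("rim",e,cv2.minEnclosingCircle(k),ray("top",*e[0],50),ray("top",*B(616,180),50))
q=env.get_obs()["orientation"]
from scipy.spatial.transform import Rotation as Ro
M=Ro.from_quat(np.roll(q,-1)).as_matrix();print(M.round(3),np.degrees(np.arctan2(M[1,0],M[0,0])))
E
```

```text
cam [445.65180044 153.90706203 892.86188816]
[240 217  27  27 572] [252.73076923 230.15734266] ((252.7159881591797, 230.19677734375), (26.06024169921875, 26.32339859008789), 157.1942596435547) [524.96606807 149.67197426  40.        ] [525.04666894 149.64338012  40.        ]
[194 279  27  28 613] [206.9314845  292.21859706] ((206.8804473876953, 292.0571594238281), (26.58891487121582, 27.87094497680664), 26.437744140625) [400.77965832 238.24336156  40.        ] [400.46944707 238.13140732  40.        ]
bar (array([405.57361294, 234.09447794]), np.float64(-127.86975112084158), np.float64(38.26590230522834)) (array([398.1687539 , 241.05643855]), np.float64(-133.26562804428755), np.float64(40.35777639995045))
slots (array([557.42488696,  34.44063527]), np.float64(-92.9725703966674), np.float64(52.849365592923924)) marks (array([558.18040986,  31.99209616]), np.float64(-93.06496768961148), np.float64(87.94244599169078)) plate (array([608.10114394,  32.35610266]), np.float64(-93.29720447356904), np.float64(100.81906965743647)) (array([506.57666237,  36.96217924]), np.float64(-92.01738345270896), np.float64(99.42789532592987))
rim ((310.9005126953125, 215.79110717773438), (36.53360366821289, 37.99106979370117), 124.1709976196289) ((311.4005432128906, 215.30662536621094), 19.451431274414062) [555.23371571  32.95107093  50.        ] [557.26937211  35.13916772  50.        ]
[[ 0.368  0.93  -0.   ]
 [ 0.93  -0.368 -0.001]
 [-0.001  0.    -1.   ]] 68.41362423601463
```

Emit:
{"api": "carry_out", "payload": {
  "plan": [
    [9.4,0.5,-4,0,-7],
    [9.4,0.5,-4,0,-7],
    [9.4,0.5,-4,0,-7],
    [9.4,0.5,-4,0,-7],
    [9.4,0.5,-4,0,-7],
    [9.4,0.5,-4,0,-7],
    [9.4,3.5,-1.5,0,-7],
    [9.4,3.5,-1.5,0,-7]
  ],
  "squeeze": 25
}}

```text
clock: 0.77
eef_pos: [321.2, 307.2, 216.2]
orientation: [-0.006, 0.995, 0.101, -0.002]
contact_force: [0.5, 0.9, 0.3]
gripper_width: 0.998
```

Emit:
{"api": "carry_out", "payload": {
  "plan": [
    [6,1,-0.8,-1,-6.5],
    [6,1,-0.8,-1,-6.5],
    [6,1,-0.8,-1,-6.5],
    [6,1,-0.8,-1.5,-6.5],
    [6,1,-0.9,-1.5,-6.5],
    [6,1,-0.9,-1.5,-6.5],
    [6,1,-0.9,-1,-6.5],
    [6,1,-1,-1,-6.5]
  ]
}}

```text
clock: 1.43
eef_pos: [409.4, 231.2, 119.4]
orientation: [-0.006, 0.929, -0.371, 0.004]
contact_force: [0.6, 0.5, -0.5]
gripper_width: 0.64
```

Emit:
{"api": "carry_out", "payload": {
  "plan": [
    [5,-0.4,0.3,-0.5,1.5],
    [5,-0.4,0.3,-0.5,1.5],
    [5,0,0,0,0],
    [5,0,0,0,0]
  ]
}}

```text
clock: 1.77
eef_pos: [400.8, 235.2, 106.6]
orientation: [-0.004, 0.938, -0.347, 0.003]
contact_force: [-0.6, 0.3, 0.2]
gripper_width: 0.53
```

```bash
cat >> h.py <<'E'
from scipy.spatial.transform import Rotation as Ro
def st():
    o=env.get_obs(); M=Ro.from_quat(np.roll(o["orientation"],-1)).as_matrix()
    print("t",o["clock"],"p",o["eef_pos"].round(1),"yaw",np.degrees(np.arctan2(M[1,0],M[0,0])).round(2),"tilt",M[:2,2].round(4),"F",o["contact_force"].round(2),"T",o["ft_torque"].round(3),"w",round(o["gripper_width"]*94,1))
    return o
E
python3 - <<'E'
from h import *
st()
im=shot("scene","s1",(130,160,230,235),8)
E
```

```text
t 1.7667 p [400.8 235.2 106.6] yaw -40.63 tilt [0.0094 0.006 ] F [-0.63  0.3   0.2 ] T [-0.104  0.124 -0.015] w 49.8
```

View pics/s1.png

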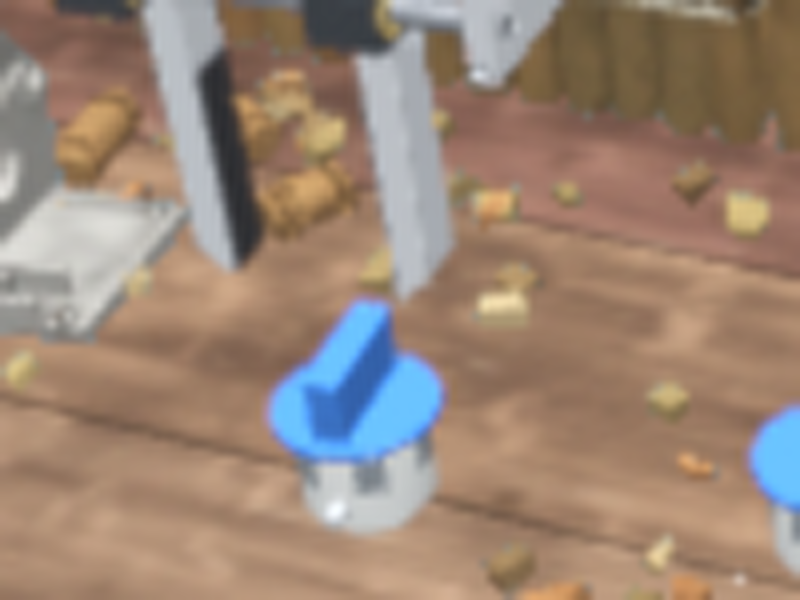

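The fingers straddle the bar in line with it. The flange centre is at about crop (357,405), which is scene pixel (174.5,210.6).

```bash
python3 - <<'E'
from h import *
print(ray("scene",174.1,210.2,40), ray("scene",269,240,50))
E
```

```text
[403.5261435 232.6574672  40.       ] [559.79558276  27.36619247  50.        ]
```

Emit:
{"api": "carry_out", "payload": {
  "plan": [
    [4,0,0.2,-1.5,0],
    [4,0,0.2,-1.5,0],
    [4,0,0,-1,0],
    [4,0,0,0,0]
  ]
}}

```text
clock: 2.15
eef_pos: [401.1, 241.9, 67.7]
orientation: [-0.007, 0.939, -0.344, 0.004]
contact_force: [-0.1, -0.5, -0.0]
gripper_width: 0.427
```

Emit:
{"api": "carry_out", "payload": {
  "plan": [
    [4,0.1,-0.5,-0.5,0],
    [4,0,0,-0.4,0],
    [4,0,0,0,0]
  ]
}}

```text
clock: 2.4
eef_pos: [402.4, 236.8, 59.1]
orientation: [-0.008, 0.939, -0.344, 0.004]
contact_force: [-0.4, 0.4, -0.4]
gripper_width: 0.424
```

Emit:
{"api": "carry_out", "payload": {
  "plan": [
    [0,0,0,0,0],
    [0,0,0,0,0],
    [0,0,0,0,0],
    [0,0,0,0,0],
    [0,0,0,0,0]
  ],
  "squeeze": 45
}}

```text
clock: 2.82
eef_pos: [403.1, 236.9, 60.4]
orientation: [-0.008, 0.939, -0.344, 0.005]
contact_force: [0.2, 0.7, -1.2]
gripper_width: 0.123
```

Emit:
{"api": "carry_out", "payload": {
  "plan": [
    [0,0,0,2,0],
    [0,0,0,3,0],
    [0,0,0,3,0],
    [0,0,0,0,0]
  ]
}}

```text
clock: 3.15
eef_pos: [401.8, 235.5, 142.2]
orientation: [-0.006, 0.939, -0.344, 0.004]
contact_force: [1.7, 1.7, -0.2]
gripper_width: 0.125
```

Emit:
{"api": "carry_out", "payload": {
  "plan": [
    [0,1,-2,0.2,4.7],
    [0,2,-2.7,0.2,4.7],
    [0,2,-2.7,0.2,4.7],
    [0,2,-2.7,0.1,4.7],
    [0,2,-2.7,0,4.7],
    [0,2,-2.5,0,4.7],
    [0,2,-1.5,0,4],
    [0,1.5,-1,0,3]
  ]
}}

```text
clock: 3.82
eef_pos: [548.1, 53.3, 149.0]
orientation: [-0.009, 1.0, -0.026, 0.001]
contact_force: [-0.5, 0.5, -1.5]
gripper_width: 0.127
```

Emit:
{"api": "carry_out", "payload": {
  "plan": [
    [0,0,0,0,0],
    [0,0,0,0,0]
  ]
}}

```text
clock: 3.98
eef_pos: [550.1, 49.4, 147.6]
orientation: [-0.008, 1.0, -0.026, 0.001]
contact_force: [0.1, 0.5, -2.9]
gripper_width: 0.122
```

```bash
python3 - <<'E'
from h import *
st()
im=shot("scene","s2",(215,160,315,260),6)
im=shot("top","t2",(270,175,350,255),6)
a=cv2.imread("pics/s2.png");b=cv2.imread("pics/t2.png")
cv2.imwrite("pics/st2.png",cv2.resize(np.hstack([cv2.resize(a,(480,480)),cv2.resize(b,(480,480))]),(800,400),interpolation=cv2.INTER_AREA))
E
```

```text
t 3.9833 p [550.1  49.4 147.6] yaw -3.0 tilt [0.002  0.0169] F [ 0.07  0.53 -2.9 ] T [-0.024  0.061 -0.05 ] w 11.5
```

View pics/st2.png

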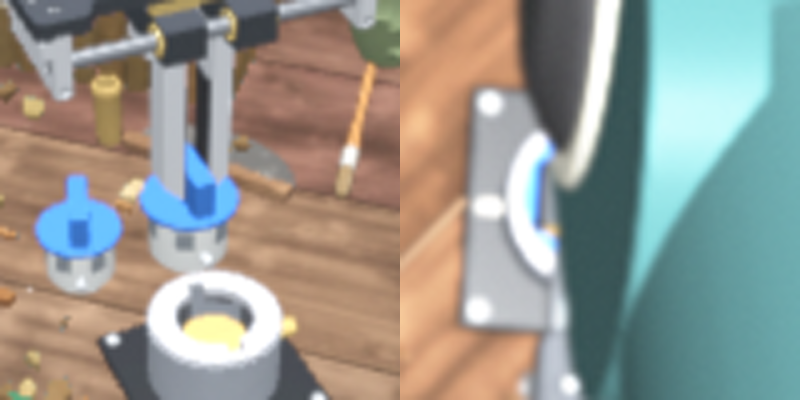

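Left (scene): the cartridge hangs upright between the fingers, flange centre at crop (190,197), rim centre at (215,317), slot aligned with the bar. Right (top): the arm blocks the view. I'll move closer and use the scene camera for the final alignment.

Emit:
{"api": "carry_out", "payload": {
  "plan": [
    [0,0.5,-0.9,-1,0],
    [0,0.3,-0.7,-1,0],
    [0,0,0,-0.2,0],
    [0,0,0,0,0]
  ]
}}

```text
clock: 4.42
eef_pos: [555.9, 37.4, 124.6]
orientation: [-0.009, 1.0, -0.025, 0.0]
contact_force: [0.1, -0.2, -0.6]
gripper_width: 0.125
```

```bash
python3 - <<'E'
from h import *
o=st()
im=shot("scene","s3",(228,190,308,275),7)
hsv=cv2.cvtColor(im,cv2.COLOR_BGR2HSV).astype(int)
m=((hsv[...,0]>95)&(hsv[...,0]<125)&(hsv[...,1]>120)).astype(np.uint8)
n,l,s,c=cv2.connectedComponentsWithStats(m)
for i in range(1,n):
    if s[i][4]>80: print(s[i],c[i])
fz=o["eef_pos"][2]-20
print("TCP proj (flange height)",proj("scene",np.r_[o["eef_pos"][:2],fz]))
E
```

```text
t 4.4167 p [555.9  37.4 124.6] yaw -2.83 tilt [0.0013 0.0187] F [ 0.12 -0.23 -0.64] T [-0.051  0.101 -0.007] w 11.8
[395  73  26  47 705] [407.03971631  96.54751773]
[224 204  21  21 266] [234.15789474 215.71804511]
[255 208  24  21 268] [267.20149254 220.59701493]
TCP proj (flange height) [265.71645255 218.75715297]
```

View pics/s3.png

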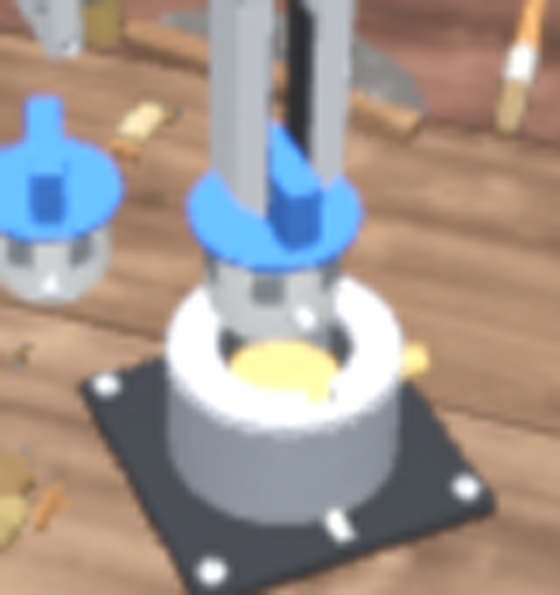

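The scene crop shows the flange centre at about (275,212), and the rim's top-face centre at about (285,350). The plate screws are at (105,384), (465,487) and (212,572), and the near mark is at (340,525).

```bash
python3 - <<'E'
from h import *
A=lambda x,y:((x+.5)/7-.5+228,(y+.5)/7-.5+190)
B=lambda x,y:((x-400+.5)/7.143-.5+280,(y+.5)/7.143-.5+190)
for z in (3,6,9):
    print(z,"scene plate",ray("scene",*A(285,435.5),z)[:2],"top plate",ray("top",*B(598,198),z)[:2])
print("scene rim",ray("scene",*A(285,350),50)[:2],"flange",ray("scene",*A(275,212),104.6)[:2])
# rim outer ellipse: project 74mm circle at z=50 extremes
for z,r,c,n in((50,37,(559,31),"rim"),(104.6,26,(556,36),"flange")):
    t=np.linspace(0,6.283,120); P=np.array([proj("scene",np.array([c[0]+r*np.cos(a),c[1]+r*np.sin(a),z])) for a in t]); P=(P-[228,190]+.5)*7-.5
    print(n,"at",c,"x",P[:,0].min().round(),P[:,0].max().round(),"y",P[:,1].min().round(),P[:,1].max().round())
for p in (np.array([558,33,50.]),): 
    q=proj("scene",p); print([(proj("scene",p+d)-q).round(2)*7 for d in np.eye(3)])
E
```

```text
3 scene plate [564.02624905  36.74158439] top plate [557.9942096   33.90647226]
6 scene plate [562.6149027   34.18542082] top plate [557.61546855  34.31103141]
9 scene plate [561.20355635  31.62925725] top plate [557.2367275   34.71559056]
scene rim [559.01717595  29.24049776] flange [556.4808092   33.23025542]
rim at (559, 31) x 164.0 401.0 y 267.0 432.0
flange at (556, 36) x 183.0 356.0 y 152.0 265.0
[array([ 2.8 , -0.98]), array([-1.47, -1.96]), array([ 0.07, -2.31])]
```

Emit:
{"api": "carry_out", "payload": {
  "plan": [
    [0,0.2,-0.4,-0.4,0],
    [0,0,0,-0.4,0],
    [0,0,0,0,0]
  ]
}}

```text
clock: 4.72
eef_pos: [557.9, 34.6, 116.8]
orientation: [-0.01, 1.0, -0.024, 0.001]
contact_force: [-0.1, 0.2, -2.2]
gripper_width: 0.121
```

Emit:
{"api": "carry_out", "payload": {
  "plan": [
    [0,0,-0.1,-0.4,0],
    [0,0,0,-0.3,0],
    [0,0,0,-0.2,0],
    [0,0,0,0,0]
  ]
}}

```text
clock: 5.05
eef_pos: [557.9, 33.9, 107.0]
orientation: [-0.01, 1.0, -0.024, 0.001]
contact_force: [-0.1, 0.2, -1.4]
gripper_width: 0.123
```

```bash
python3 - <<'E'
from h import *
o=st()
im=shot("scene","s4",(240,200,300,265),9)
E
```

```text
t 5.05 p [557.9  33.9 107. ] yaw -2.73 tilt [0.0022 0.0196] F [-0.08  0.18 -1.39] T [-0.146  0.064  0.002] w 11.6
```

View pics/s4.png

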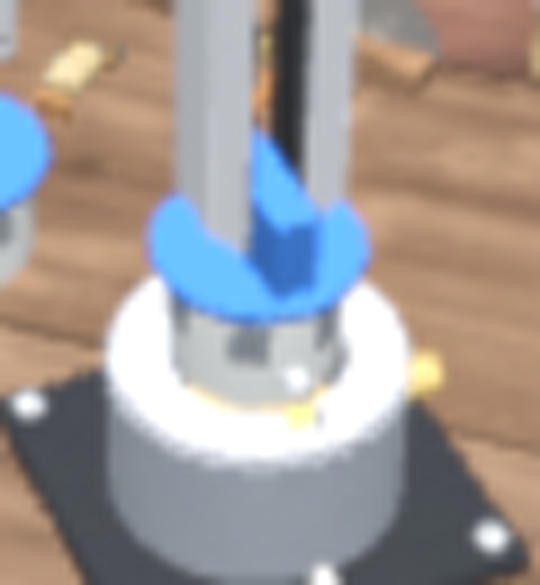

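The near pin, at crop (298,380), sits straight over the near slot at (302,413). Flange and rim centre columns agree (258.5 and 257.5), so the alignment is good and I'll lower slowly while watching the force.

Emit:
{"api": "carry_out", "payload": {
  "plan": [
    [0,0,0,-0.3,0],
    [0,0,0,-0.2,0],
    [0,0,0,0,0]
  ]
}}

```text
clock: 5.35
eef_pos: [558.1, 34.0, 102.0]
orientation: [-0.01, 1.0, -0.024, 0.001]
contact_force: [0.4, 1.1, -2.0]
gripper_width: 0.123
```

Emit:
{"api": "carry_out", "payload": {
  "plan": [
    [0,0,0,-0.2,0],
    [0,0,0,0,0]
  ]
}}

```text
clock: 5.52
eef_pos: [558.2, 34.0, 99.8]
orientation: [-0.01, 1.0, -0.024, 0.001]
contact_force: [-0.4, -0.2, -2.6]
gripper_width: 0.122
```

Emit:
{"api": "carry_out", "payload": {
  "plan": [
    [0,0,0,-0.2,0],
    [0,0,0,0,0]
  ]
}}

```text
clock: 5.68
eef_pos: [558.2, 34.0, 97.6]
orientation: [-0.01, 1.0, -0.024, 0.001]
contact_force: [0.1, 0.7, -2.4]
gripper_width: 0.124
```

Emit:
{"api": "carry_out", "payload": {
  "plan": [
    [0,0,0,-0.2,0],
    [0,0,0,0,0]
  ]
}}

```text
clock: 5.85
eef_pos: [558.3, 34.1, 95.4]
orientation: [-0.01, 1.0, -0.024, 0.001]
contact_force: [0.2, 0.3, -1.7]
gripper_width: 0.12
```

Emit:
{"api": "carry_out", "payload": {
  "plan": [
    [0,0,0,-0.2,0],
    [0,0,0,0,0]
  ]
}}

```text
clock: 6.02
eef_pos: [558.4, 34.1, 93.4]
orientation: [-0.01, 1.0, -0.024, 0.002]
contact_force: [0.3, 0.0, -1.9]
gripper_width: 0.124
```

Emit:
{"api": "carry_out", "payload": {
  "plan": [
    [0,0,0,-0.2,0],
    [0,0,0,-0.1,0],
    [0,0,0,0,0]
  ]
}}

```text
clock: 6.27
eef_pos: [558.6, 34.0, 90.5]
orientation: [-0.01, 1.0, -0.024, 0.002]
contact_force: [-2.3, -0.2, 3.3]
gripper_width: 0.128
```

Emit:
{"api": "carry_out", "payload": {
  "plan": [
    [0,0,0,-0.2,0],
    [0,0,0,-0.1,0],
    [0,0,0,0,0]
  ]
}}

```text
clock: 6.52
eef_pos: [558.6, 34.0, 87.5]
orientation: [-0.01, 1.0, -0.024, 0.002]
contact_force: [-2.2, -0.2, 4.1]
gripper_width: 0.121
```

Emit:
{"api": "carry_out", "payload": {
  "plan": [
    [0,0,0,-0.2,0],
    [0,0,0,-0.1,0],
    [0,0,0,0,0]
  ]
}}

```text
clock: 6.77
eef_pos: [558.6, 34.0, 84.6]
orientation: [-0.01, 1.0, -0.024, 0.002]
contact_force: [-2.6, 0.7, 5.5]
gripper_width: 0.121
```

Emit:
{"api": "carry_out", "payload": {
  "plan": [
    [0,-0.05,0,-0.2,0],
    [0,0,0,-0.2,0],
    [0,0,0,0,0]
  ]
}}

```text
clock: 7.02
eef_pos: [558.6, 34.0, 81.0]
orientation: [-0.01, 1.0, -0.024, 0.002]
contact_force: [-3.6, -0.4, 7.2]
gripper_width: 0.123
```

```bash
python3 - <<'E'
from h import *
st()
E
```

```text
t 7.0167 p [558.6  34.   81. ] yaw -2.73 tilt [0.005  0.0207] F [-3.61 -0.39  7.24] T [-0.079  0.888  0.036] w 11.6
```

Emit:
{"api": "carry_out", "payload": {
  "plan": [
    [0,-0.1,0,-0.05,0],
    [0,0,0,0,0]
  ]
}}

```text
clock: 7.18
eef_pos: [558.5, 34.1, 81.1]
orientation: [-0.011, 1.0, -0.024, 0.003]
contact_force: [-2.9, -0.2, 7.6]
gripper_width: 0.123
```

```bash
python3 - <<'E'
from h import *
st()
E
```

```text
t 7.1833 p [558.5  34.1  81.1] yaw -2.74 tilt [0.007  0.0209] F [-2.86 -0.2   7.55] T [-0.116  0.968  0.022] w 11.5
```

Emit:
{"api": "carry_out", "payload": {
  "plan": [
    [0,-0.1,0,-0.15,-2],
    [0,-0.05,0,0,-2],
    [0,0,0,0,0]
  ]
}}

```text
clock: 7.43
eef_pos: [558.5, 34.0, 80.8]
orientation: [-0.011, 0.998, -0.06, 0.005]
contact_force: [-4.7, -0.0, 8.0]
gripper_width: 0.124
```

```bash
python3 - <<'E'
from h import *
st()
E
```

```text
t 7.4333 p [558.5  34.   80.8] yaw -6.92 tilt [0.0119 0.0208] F [-4.66 -0.02  7.99] T [-0.145  1.199  0.015] w 11.7
```

Emit:
{"api": "carry_out", "payload": {
  "plan": [
    [0,-0.25,0,-0.05,-3],
    [0,0,0,0,0]
  ]
}}

```text
clock: 7.6
eef_pos: [557.9, 34.0, 81.4]
orientation: [-0.011, 0.996, -0.088, 0.008]
contact_force: [-5.2, 0.1, 6.7]
gripper_width: 0.118
```

```bash
python3 - <<'E'
from h import *
st()
E
```

```text
t 7.6 p [557.9  34.   81.4] yaw -10.08 tilt [0.0172 0.0202] F [-5.2   0.15  6.66] T [-0.062  1.396  0.013] w 11.1
```

Emit:
{"api": "carry_out", "payload": {
  "plan": [
    [0,0,0,-0.1,-3],
    [0,0,0,-0.1,-3],
    [0,0,0,0,0]
  ]
}}

```text
clock: 7.85
eef_pos: [558.8, 33.9, 80.3]
orientation: [-0.011, 0.99, -0.142, 0.009]
contact_force: [-3.6, -0.4, 7.1]
gripper_width: 0.119
```

```bash
python3 - <<'E'
from h import *
o=st(); print(o["joint_pos"].round(4))
E
```

```text
t 7.85 p [558.8  33.9  80.3] yaw -16.38 tilt [0.0213 0.0186] F [-3.62 -0.4   7.08] T [-0.048  1.098  0.061] w 11.2
[-0.4463  0.4991  0.4292  1.9191 -0.3171  0.7648 -0.1221]
```

Emit:
{"api": "carry_out", "payload": {
  "plan": [
    [0,0,0,-0.05,-3.5],
    [0,0,0,-0.05,-3.5],
    [0,0,0,0,0]
  ]
}}

```text
clock: 8.1
eef_pos: [559.6, 33.7, 80.2]
orientation: [-0.01, 0.979, -0.205, 0.011]
contact_force: [-3.9, 0.0, 8.0]
gripper_width: 0.123
```

```bash
python3 - <<'E'
from h import *
st()
E
```

```text
t 8.1 p [559.6  33.7  80.2] yaw -23.73 tilt [0.0252 0.0158] F [-3.87  0.02  8.01] T [-0.066  1.095  0.04 ] w 11.6
```

Emit:
{"api": "carry_out", "payload": {
  "plan": [
    [0,0,0,-0.05,-3.5],
    [0,0,0,-0.05,-3.5],
    [0,0,0,0,0]
  ]
}}

```text
clock: 8.35
eef_pos: [560.1, 33.9, 80.0]
orientation: [-0.01, 0.963, -0.268, 0.012]
contact_force: [-2.7, -0.6, 5.8]
gripper_width: 0.126
```

```bash
python3 - <<'E'
from h import *
st()
E
```

```text
t 8.35 p [560.1  33.9  80. ] yaw -31.08 tilt [0.0281 0.013 ] F [-2.68 -0.56  5.77] T [-0.249  1.026  0.049] w 11.9
```

```bash
python3 - <<'E'
from h import *
o=st()
im=shot("scene","s5",(235,190,305,265),8)
print(o["joint_pos"].round(3))
E
```

```text
t 8.35 p [560.1  33.9  80. ] yaw -31.08 tilt [0.0281 0.013 ] F [-2.68 -0.56  5.77] T [-0.249  1.026  0.049] w 11.9
[-0.5    0.511  0.495  1.923 -0.359  0.764 -0.345]
```

View pics/s5.png

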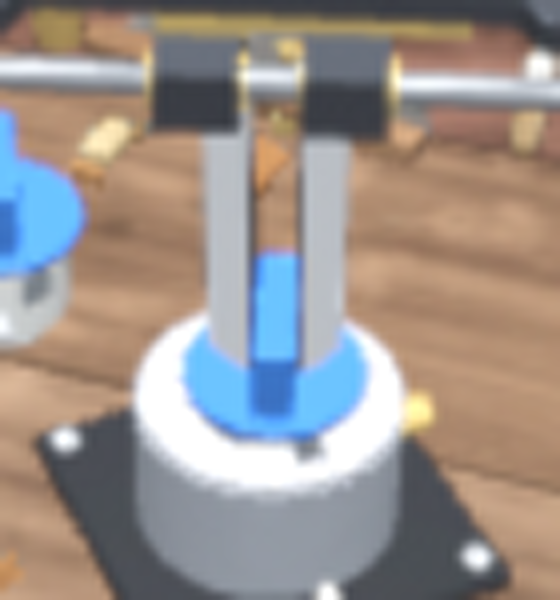

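The bar and flange have turned, and the flange is level just above the rim. It sits about 7 crop pixels (roughly 2 mm) towards +x of the rim centre (276.5 against 269.5), so I'll correct by −x while continuing the twist.

Emit:
{"api": "carry_out", "payload": {
  "plan": [
    [0,-0.15,0,-0.08,-3],
    [0,-0.15,0,-0.08,-2],
    [0,-0.1,0,-0.03,0]
  ]
}}

```text
clock: 8.65
eef_pos: [558.8, 33.5, 79.7]
orientation: [-0.01, 0.95, -0.31, 0.015]
contact_force: [1.0, 1.2, 8.3]
gripper_width: 0.125
```

```bash
python3 - <<'E'
from h import *
st()
E
```

```text
t 8.65 p [558.8  33.5  79.7] yaw -36.18 tilt [0.035  0.0101] F [1.02 1.2  8.32] T [-0.114 -0.048 -0.045] w 11.8
```

Emit:
{"api": "carry_out", "payload": {
  "plan": [
    [0,-0.05,0,-0.05,-2.5],
    [0,-0.05,0,-0.03,-2.5],
    [0,-0.03,0,-0.03,0]
  ]
}}

```text
clock: 8.9
eef_pos: [559.1, 33.2, 79.9]
orientation: [-0.01, 0.935, -0.354, 0.017]
contact_force: [-1.2, -0.6, 7.9]
gripper_width: 0.122
```

```bash
python3 - <<'E'
from h import *
st()
E
```

```text
t 8.9 p [559.1  33.2  79.9] yaw -41.44 tilt [0.0395 0.0069] F [-1.19 -0.63  7.87] T [-0.054  0.835  0.037] w 11.4
```

Emit:
{"api": "carry_out", "payload": {
  "plan": [
    [0,-0.05,0,-0.05,-3],
    [0,-0.05,0,-0.03,0]
  ]
}}

```text
clock: 9.07
eef_pos: [559.0, 33.3, 79.8]
orientation: [-0.01, 0.925, -0.379, 0.018]
contact_force: [-0.3, -0.2, 6.4]
gripper_width: 0.122
```

```bash
python3 - <<'E'
from h import *
st()
E
```

```text
t 9.0667 p [559.   33.3  79.8] yaw -44.6 tilt [0.0417 0.0049] F [-0.25 -0.21  6.35] T [-0.168  0.453  0.021] w 11.4
```

Emit:
{"api": "carry_out", "payload": {
  "plan": [
    [0,-0.05,0,-0.08,-3.5],
    [0,-0.03,0,-0.03,0]
  ]
}}

```text
clock: 9.23
eef_pos: [559.0, 33.3, 79.5]
orientation: [-0.01, 0.912, -0.409, 0.019]
contact_force: [-2.6, -0.5, 8.2]
gripper_width: 0.122
```

```bash
python3 - <<'E'
from h import *
st()
E
```

```text
t 9.2333 p [559.   33.3  79.5] yaw -48.26 tilt [0.0438 0.0025] F [-2.6  -0.5   8.25] T [-0.194  0.885  0.016] w 11.5
```

Emit:
{"api": "carry_out", "payload": {
  "plan": [
    [0,-0.05,0,-0.08,-3],
    [0,-0.03,0,-0.03,0]
  ]
}}

```text
clock: 9.4
eef_pos: [558.9, 33.3, 79.1]
orientation: [-0.01, 0.901, -0.433, 0.02]
contact_force: [-2.2, -0.8, 8.4]
gripper_width: 0.127
```

```bash
python3 - <<'E'
from h import *
st()
E
```

```text
t 9.4 p [558.9  33.3  79.1] yaw -51.41 tilt [0.0455 0.0003] F [-2.17 -0.83  8.36] T [-0.251  0.899 -0.021] w 12.0
```

Emit:
{"api": "carry_out", "payload": {
  "plan": [
    [0,-0.08,0,-0.03,-3],
    [0,-0.03,0,0,0]
  ]
}}

```text
clock: 9.57
eef_pos: [558.9, 33.3, 79.5]
orientation: [-0.01, 0.889, -0.458, 0.022]
contact_force: [-1.7, 0.2, 5.7]
gripper_width: 0.124
```

```bash
python3 - <<'E'
from h import *
st()
E
```

```text
t 9.5667 p [558.9  33.3  79.5] yaw -54.55 tilt [ 0.0477 -0.002 ] F [-1.69  0.16  5.66] T [-0.037  0.729  0.024] w 11.7
```

Emit:
{"api": "carry_out", "payload": {
  "plan": [
    [0,-0.08,0,-0.03,-2.5],
    [0,-0.03,0,-0.02,0]
  ]
}}

```text
clock: 9.73
eef_pos: [558.9, 33.5, 79.8]
orientation: [-0.01, 0.878, -0.478, 0.023]
contact_force: [-2.1, -0.1, 6.3]
gripper_width: 0.121
```

```bash
python3 - <<'E'
from h import *
st()
E
```

```text
t 9.7333 p [558.9  33.5  79.8] yaw -57.17 tilt [ 0.05   -0.0039] F [-2.14 -0.13  6.28] T [-0.044  0.799  0.088] w 11.4
```

Emit:
{"api": "carry_out", "payload": {
  "plan": [
    [0,-0.05,0,-0.08,-2],
    [0,-0.03,0,-0.03,0]
  ]
}}

```text
clock: 9.9
eef_pos: [559.1, 33.6, 79.5]
orientation: [-0.01, 0.869, -0.494, 0.024]
contact_force: [-2.4, 0.1, 6.9]
gripper_width: 0.125
```

```bash
python3 - <<'E'
from h import *
st()
E
```

```text
t 9.9 p [559.1  33.6  79.5] yaw -59.25 tilt [ 0.0518 -0.0055] F [-2.4   0.09  6.92] T [-0.216  0.863  0.04 ] w 11.8
```

Emit:
{"api": "carry_out", "payload": {
  "plan": [
    [0,-0.05,0,-0.08,-1.5],
    [0,-0.03,0,-0.03,0]
  ]
}}

```text
clock: 10.07
eef_pos: [559.1, 33.7, 79.2]
orientation: [-0.011, 0.862, -0.506, 0.025]
contact_force: [-1.9, -0.1, 8.2]
gripper_width: 0.122
```

```bash
python3 - <<'E'
from h import *
st()
E
```

```text
t 10.0667 p [559.1  33.7  79.2] yaw -60.81 tilt [ 0.0533 -0.0066] F [-1.93 -0.09  8.22] T [-0.105  0.784  0.098] w 11.5
```

Emit:
{"api": "carry_out", "payload": {
  "plan": [
    [0,-0.05,0,-0.03,-2.5],
    [0,-0.03,0,-0.02,0]
  ]
}}

```text
clock: 10.23
eef_pos: [558.8, 34.1, 79.2]
orientation: [-0.011, 0.851, -0.525, 0.025]
contact_force: [-1.8, -0.6, 6.2]
gripper_width: 0.126
```

```bash
python3 - <<'E'
from h import *
st()
E
```

```text
t 10.2333 p [558.8  34.1  79.2] yaw -63.38 tilt [ 0.0541 -0.0085] F [-1.8  -0.63  6.17] T [0.015 0.659 0.235] w 11.9
```

Emit:
{"api": "carry_out", "payload": {
  "plan": [
    [0,-0.05,0,-0.06,-2],
    [0,-0.03,0,-0.03,0]
  ]
}}

```text
clock: 10.4
eef_pos: [558.6, 34.7, 78.9]
orientation: [-0.011, 0.841, -0.54, 0.026]
contact_force: [-2.1, 1.8, 9.5]
gripper_width: 0.121
```

```bash
python3 - <<'E'
from h import *
st()
E
```

```text
t 10.4 p [558.6  34.7  78.9] yaw -65.42 tilt [ 0.0549 -0.0097] F [-2.14  1.78  9.47] T [0.373 0.942 0.266] w 11.4
```

The stop is felt: torque about z rose from about 0.04 to 0.24 and 0.27 N·m at yaw −63 to −65. I'll ease back towards the notch and let it rise.

Emit:
{"api": "carry_out", "payload": {
  "plan": [
    [0,0,0,-0.03,2.5],
    [0,0,0,-0.03,2.5],
    [0,0,0,-0.03,0]
  ]
}}

```text
clock: 10.65
eef_pos: [559.1, 35.3, 78.8]
orientation: [-0.012, 0.865, -0.501, 0.025]
contact_force: [-3.6, -0.7, 9.5]
gripper_width: 0.123
```

```bash
python3 - <<'E'
from h import *
st()
E
```

```text
t 10.65 p [559.1  35.3  78.8] yaw -60.16 tilt [ 0.0564 -0.004 ] F [-3.58 -0.7   9.49] T [-0.116  1.265  0.005] w 11.6
```

Emit:
{"api": "carry_out", "payload": {
  "plan": [
    [0,-0.05,-0.1,0.05,2.5],
    [0,0,-0.05,0.2,0],
    [0,0,0,0.2,0],
    [0,0,0,0,0]
  ]
}}

```text
clock: 10.98
eef_pos: [559.1, 35.2, 84.2]
orientation: [-0.014, 0.877, -0.48, 0.025]
contact_force: [-1.8, 0.2, 5.6]
gripper_width: 0.121
```

```bash
python3 - <<'E'
from h import *
st()
E
```

```text
t 10.9833 p [559.1  35.2  84.2] yaw -57.45 tilt [0.0573 0.0009] F [-1.82  0.18  5.58] T [-0.299  1.108 -0.054] w 11.3
```

Emit:
{"api": "carry_out", "payload": {
  "plan": [
    [0,0,0,0.1,0],
    [0,0,0,0.1,0],
    [0,0,0,0,0]
  ]
}}

```text
clock: 11.23
eef_pos: [558.9, 35.0, 86.3]
orientation: [-0.014, 0.877, -0.48, 0.025]
contact_force: [-1.6, 0.5, 3.9]
gripper_width: 0.124
```

```bash
python3 - <<'E'
from h import *
st()
E
```

```text
t 11.2333 p [558.9  35.   86.3] yaw -57.48 tilt [0.057  0.0008] F [-1.61  0.51  3.91] T [-0.072  0.671 -0.131] w 11.6
```

Emit:
{"api": "carry_out", "payload": {
  "plan": [
    [0,0,0,0.1,0],
    [0,0,0,0,0]
  ]
}}

```text
clock: 11.4
eef_pos: [558.8, 35.1, 87.0]
orientation: [-0.014, 0.877, -0.48, 0.025]
contact_force: [-0.6, -0.1, 2.5]
gripper_width: 0.121
```

```bash
python3 - <<'E'
from h import *
st()
E
```

```text
t 11.4 p [558.8  35.1  87. ] yaw -57.49 tilt [0.0568 0.0006] F [-0.55 -0.07  2.47] T [-0.119  0.243 -0.183] w 11.4
```

Emit:
{"api": "carry_out", "payload": {
  "plan": [
    [0,0,0,0.05,-1.2],
    [0,0,0,0.05,0],
    [0,0,0,0,0]
  ]
}}

```text
clock: 11.65
eef_pos: [558.7, 35.4, 87.2]
orientation: [-0.013, 0.871, -0.49, 0.025]
contact_force: [2.1, -0.2, -4.3]
gripper_width: 0.126
```

```bash
python3 - <<'E'
from h import *
st()
E
```

```text
t 11.65 p [558.7  35.4  87.2] yaw -58.76 tilt [ 0.0565 -0.0014] F [ 2.09 -0.16 -4.3 ] T [-0.408 -0.022 -0.013] w 11.8
```

TCP height 87.2 puts the underside at about 27 mm. It now resists an upward pull and Tz is about 0, so it's seated in the notch and I can release.

Emit:
{"api": "carry_out", "payload": {
  "plan": [
    [0.5,0,0,-0.03,0],
    [2,0,0,0,0],
    [4,0,0,0,0],
    [4,0,0,0,0],
    [4,0,0,0,0]
  ]
}}

```text
clock: 12.07
eef_pos: [559.2, 35.2, 87.7]
orientation: [-0.014, 0.871, -0.49, 0.025]
contact_force: [-1.1, 1.6, -1.2]
gripper_width: 0.372
```

Emit:
{"api": "carry_out", "payload": {
  "plan": [
    [4,0,0,1,0],
    [4,0,0,2,0],
    [5,0,0,3,0],
    [5,0,0,4,0],
    [5,-1,2,4,0],
    [5,-3,3,1,0],
    [5,-3,3,0,0],
    [5,0,0,0,0]
  ]
}}

```text
clock: 12.73
eef_pos: [486.9, 111.7, 244.2]
orientation: [-0.013, 0.869, -0.494, 0.025]
contact_force: [0.4, 0.8, -0.3]
gripper_width: 0.532
```

```bash
python3 - <<'E'
from h import *
st()
a=shot("scene","s6",(205,170,345,270),4)
b=shot("top","t6",(180,130,350,310),3)
print(ray("scene",0,0,0)[:1])
A=cv2.imread("pics/s6.png");B=cv2.imread("pics/t6.png");B=cv2.resize(B,(378,400))
cv2.imwrite("pics/f6.png",np.hstack([cv2.resize(A,(420,300))[:300],B[:300,:378]]))
E
```

```text
t 12.7333 p [486.9 111.7 244.2] yaw -59.24 tilt [ 0.0568 -0.0026] F [ 0.43  0.78 -0.28] T [0.028 0.159 0.026] w 50.0
[-345.55948811]
```

View pics/f6.png

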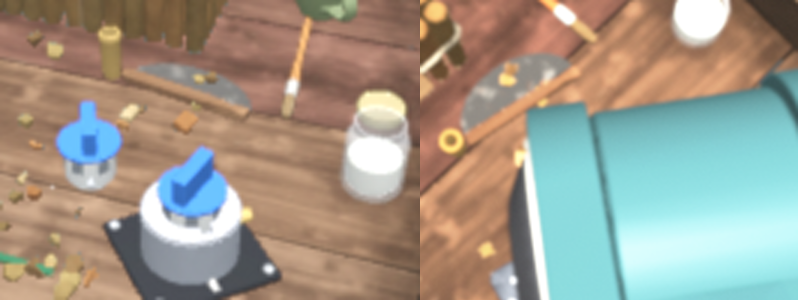

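Scene view: the cartridge stands in the holder with its bar turned. There's a bright spot at (207,222) that I want to check closer, along with its height. I'll move the arm aside to open up the top view too.

Emit:
{"api": "carry_out", "payload": {
  "plan": [
    [5,-3,4,0,0],
    [5,-3,4,0,0],
    [5,-1,4,0,0],
    [5,-1,4,0,0],
    [5,0,4,0,0],
    [5,0,4,0,0],
    [5,0,3,0,0],
    [5,0,0,0,0]
  ]
}}

```text
clock: 13.5
eef_pos: [418.4, 369.4, 245.8]
orientation: [-0.013, 0.863, -0.504, 0.027]
contact_force: [-0.6, 0.2, -0.9]
gripper_width: 0.537
```

```bash
python3 - <<'E'
from h import *
st()
a=shot("scene","s7",(240,200,300,265),7)
b=shot("top","t7",(280,185,340,250),6)
A=cv2.imread("pics/s7.png");B=cv2.imread("pics/t7.png")
cv2.imwrite("pics/f7.png",np.hstack([A,cv2.resize(B,(380,A.shape[0]))]))
# predicted flange top lower edge/bar top in crop for underside 27 vs 33, centre as found
for u in(23,27,33):
    t=np.linspace(0,6.283,120)
    P=np.array([proj("scene",np.array([558+26*np.cos(q),33+26*np.sin(q),u+36])) for q in t]);R=np.array([proj("scene",np.array([558+37*np.cos(q),33+37*np.sin(q),50])) for q in t])
    f=lambda P:((P-[240,200]+.5)*7-.5).round(0)
    P,R=f(P),f(R);print(u,"flange x",P[:,0].min(),P[:,0].max(),"ybottom",P[:,1].max(),"rim x",R[:,0].min(),R[:,0].max(),"rim y",R[:,1].min(),R[:,1].max())
E
```

```text
t 13.5 p [418.4 369.4 245.8] yaw -60.56 tilt [ 0.06   -0.0048] F [-0.62  0.17 -0.91] T [-0.057  0.171 -0.004] w 50.5
23 flange x 110.0 277.0 ybottom 312.0 rim x 75.0 311.0 rim y 194.0 359.0
27 flange x 110.0 277.0 ybottom 302.0 rim x 75.0 311.0 rim y 194.0 359.0
33 flange x 110.0 278.0 ybottom 288.0 rim x 75.0 311.0 rim y 194.0 359.0
```

View pics/f7.png

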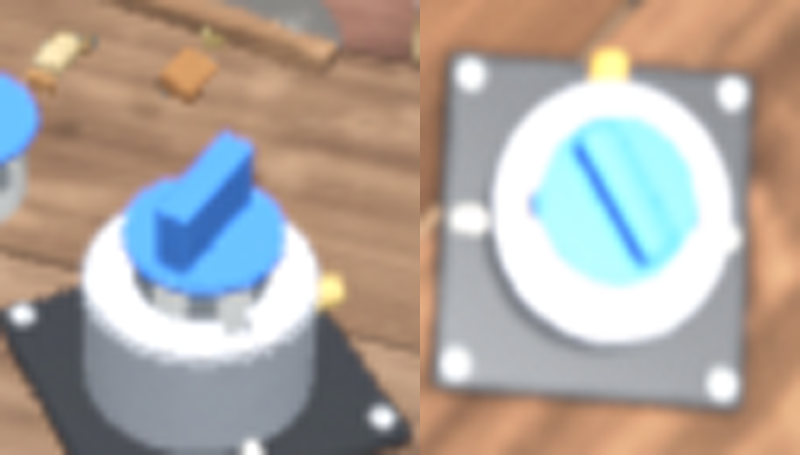

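The top crop shows the bar about 57° clockwise of the slots. In the scene crop the flange's lower edge is at y≈293, where I'd expect about 297 at the 27 mm seat and 283 at 33 mm. That fits seated in the notch, and the gripper is well clear.

```bash
python3 -c "
from rig import env
print(env.job_done())"
```

```text
the job is handed in; nothing more can be done
None
```

The cartridge farthest to the robot's left is now in the holder and locked in its notch, and I handed the job in at about 13.6 s of the 59 s allowed.

- **Insertion:** I lined its pins up with the slots and pushed it down to about 19–20 mm underside height. The largest net contact force I read at the wrist was about 10 N.
- **Twist:** I turned it clockwise until the torque rose from about 0.05 to 0.24–0.27 N·m, 60–62° from the slots. Then I eased back about 8° in all, let it rise, and turned about 1° clockwise so it settled into the notch.
- **Before release:** the underside was at about 27 mm. It resisted a light upward pull (−4 N) and the torque was near zero.
- **After release:** the cameras show it upright, with the bar about 57° clockwise of the slots. The flange height is closer to the 27 mm seat than to 33 mm. The arm is well clear and its path stayed away from the other things, though I made no full before-and-after comparison of them.

**Checks that disagreed:**
- The two cameras differed by up to about 7 mm in absolute position, so I did the final alignment from the scene camera alone.
- The tool slowly leaned to about 3° during the twist, with side forces up to about 5 N.
- Height worked out from the spring force differed from the tool height by 1–5 mm at times. The 27 mm figure comes from the tool height and the resistance to the pull.

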